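Swap two cells, and the reducing sleeve, between their test holders

ROBOT

A 6-joint arm with a two-finger parallel gripper is mounted at the origin on a cart in front of the work surface, level with it; the furniture and walls round the work are solid. World frame = base frame: x ahead of the robot, y to its left, z up, the work surface at z = 0. Lengths are in m, angles in degrees, forces in N, time in s.
With the tool pointing down it reaches from about 0.25 to 0.725 m from the base axis. Payload 9.7 kg.
Tool frame: the origin (TCP) lies on the front face of the gripper's body, between the roots of the fingers; the fingertips stand bot.nose_length ahead of it and the grasp point (between the pads) lies 54 mm ahead of it (bot.nose_length is the distance from the TCP to the fingertips, in m); y points along the fingers, x is the direction in which the jaws open and shut, and the axes are right-handed (so a half turn about y gives the same grasp; the last joint's range is limited). The gripper opens to 85 mm and grips with 20 to 120 N. Pads are 22 mm wide; open, the fingers measure 114 mm over their backs; the gripper's body (76 mm by 85 mm) begins 54 mm behind the grasp point. The pads swing forward as they close: fully open they stand 13 mm farther back than shut.
Start: joints at [-65.546, 4.979, 10.078, 95.1, 0, 90], TCP at [0.228, -0.501, 0.304] pointing down, gripper open.
Joint ranges: [-179.16, 179.16], [-48.56, 103.87], [-65.8, 70.77], [-126.05, 130.52], [-82.76, 87.17], [-180, 180]. Speed limits (degrees/s): [127.2, 127.2, 147.25, 180, 180, 180].

INTERFACE

Orientations are given as [roll, pitch, yaw] about the fixed x, y, z axes, in that order (R = Rz(yaw) Ry(pitch) Rx(roll)).
In Python, from workcell import bot gives the robot as it stands. The module is installed in compiled form; this text tells all that it offers.
- The arm moves only by the shell command python3 -m crank 'ROWS' [FORCE]. ROWS is JSON, a list of rows, each an object with "travel": the shift along the tool's x, y, z each as a share of 0.15 m, from -1 to 1, a list of three; "rot": the turn, a rotation vector about the tool's x, y, z each as a share of 90 degrees, from -1 to 1, a list of three; "claw": the opening, from -1 (shut) to 1 (fully open). In form: [{"travel": [tx, ty, tz], "rot": [rx, ry, rz], "claw": claw}, ...]. A call has 1 to 20 rows; each row is the pose to reach, as a shift and turn from the pose measured when the call began, along the tool's axes at that moment; what a row does not reach only later rows make up. A row lasts 1/10 s, in which the tool goes at most 50 mm and 8.59 degrees, less where a joint would pass 70% of its speed; a pose out of reach is approached as far as the arm can. A call with a number of a shift or a turn outside -1 to 1 is refused whole. A call with a gripper value outside its range is refused whole. The fingers move at their own pace and stop on an object; FORCE is the grip in N (left out, the last holds). Time passes only in rows, so rows that repeat a pose let the fingers close. It gives the time, the measured TCP pose, the force and the opening at its end, in the units of the state.
- bot.get_obs(): the state, without advancing time (a new reading comes with each control period).
- bot.camera(name): name is "side" or "top" or "wrist"; returns the picture (420x560x3 uint8, blue, green, red); there is no depth.
- bot.get_calibration(name): a dict with "vfov" (degrees; the focal length in pixels is half the picture's height over the tangent of half this angle, whatever the lens; pixels are square), "cx", "cy" (the principal point, pixels), "k1" (the pictures are not rectified: a ray, as slopes to the right and down, at radius r is drawn at 1 + k1 r^2 times it, then the intrinsics apply), "camera_from_world" (4x4, takes a point from world to camera coordinates); the wrist camera has in their place "T_tool_cam" (4x4, takes a point from camera to tool coordinates, whose origin is the TCP and whose axes are the tool frame's). Camera axes: x right, y down, z forward; pixel columns grow to the right and rows downward; lengths in m; the calibration is good to about 2 mm. A picture is of the moment at which its call begins: read the wrist's pose just before it. get_calibration takes no time and is no camera call.
- bot.job_done(): hands the job in, once; it reports no verdict.
The state is a dict: "time": time; "q": joint angles; "qd": joint speeds; "joint_efforts": joint torques, N m; "ee_pos": TCP position; "tcp_rot": TCP orientation; "wrist_force": force on the tool from outside, world axes, zero at the start; "torque": the same for the moment, N m; "opening": finger opening in m.
Only numpy, scipy, OpenCV 4.12 (cv2) and the standard library are available. Lean on these libraries where they do the work, as an engineer would, in place of code of your own. Each camera call takes 0.05 s, during which the arm holds its last target. There are 200 camera calls.

TASK

The two cells in the test holders stand in each other's place: swap them, so that the thick cell stands in the holder with the two heavy studs, and the slim cell in the holder with the two small jacks, inside the white reducing sleeve that centres it, which has to move over too. All three must sit right down in their holders; park a cell in a free pocket of the grey tray meanwhile if you need to. Keep both cells upright all the time, and leave the two cells that already stand in the tray where they are.

Things in the scene. Friction and masses are not known exactly. Their poses are not given: they have to be found in the camera images.
- thick_cell: Thick round battery cell, green wrap, 32 mm dia, 70 tall (the last 1.7 is its small pole), 0.11 to 0.19 kg, loose. At the start it stands in the jack holder's bore, 40 of it above the socket. Origin: centre of its underside; z up along its axis.
- slim_cell: Slim round battery cell, green wrap, 21 mm dia, 70 tall, 0.05 to 0.09 kg, loose. At the start it stands inside the sleeve in the stud holder, on the bore's floor, 28 of it above the sleeve's collar. Origin: centre of its underside; z up along its axis.
- sleeve: White plastic reducing sleeve, loose, 42 mm tall, open right through (lifted, it leaves a cell in it standing). Lower 30: 32 dia; above it a collar to grip, 44 dia, 12 high. Inside 25 dia, funnel to 36 over the top 5.5. Seated: foot on the bore's floor, collar on the socket's top. At the start in the stud holder. Origin: centre of its underside; z up, collar at the top.
- stud_holder: Cell holder with two copper lugs and heavy bolts (10 mm studs, top at z 32). Black round socket, 68 mm wide, top at z 36, fixed. Bore 36 dia, floor at z 6, mouth a funnel opening to 48 over its top 6. Origin: bore axis at bench level, z up. Base plate 6 thick, x -74 to +38, y +-39; terminals at x -72 to -38. Starts with the sleeve and slim cell; gets the thick cell.
- jack_holder: Cell holder with only two small round jacks (top at z 20 mm). Black round socket, 68 mm wide, top at z 36, fixed. Bore 36 dia, floor at z 6, mouth a funnel opening to 48 over its top 6. Origin: bore axis at bench level, z up. Base plate 6 thick, x -74 to +38, y +-39; terminals at x -72 to -38. Starts with the thick cell; gets the sleeve and slim cell.
- tray: Grey transport tray, 134 x 134 x 20 mm, fixed, with four round pockets, 36 dia, 15 deep (floor at z 5), centres at x, y = +-37.5 from the origin (centre of its underside). Pockets (+37.5, +37.5) and (-37.5, -37.5) hold a standing cell each; (+37.5, -37.5) and (-37.5, +37.5) are free and take either cell upright.
- tray_cell_1: Slim green cell (21 mm dia, 70 tall), loose, standing in the tray's pocket (+37.5, +37.5); leave it alone. Origin: centre of its underside.
- tray_cell_2: Slim green cell (21 mm dia, 70 tall), loose, standing in the tray's pocket (-37.5, -37.5); leave it alone. Origin: centre of its underside.
Mind the look-alikes: they are no part of the job. What is shaped like the thick_cell but red is not meant.

How it is judged (in metres and radians):
At the end, for the whole second after the job is handed in: Thick cell in the stud holder and sleeve in the jack holder within 8 mm of the bore axis, slim cell in the sleeve within 10 mm of it; each with its underside less than 4 mm above the bore floor, within 0.15 rad of upright, released and at rest (horizontal distance between thick_cell and stud_holder below 0.008 m and z of thick_cell in the frame of stud_holder between 0.003 and 0.01 m and angle between each of thick_cell, sleeve, slim_cell's own z axis and vertical below 0.15 rad and linear speed of each of thick_cell, sleeve, slim_cell below 0.02 m/s and horizontal distance between sleeve and jack_holder below 0.008 m and z of sleeve in the frame of jack_holder between 0.003 and 0.01 m and horizontal distance between slim_cell and jack_holder below 0.01 m and z of slim_cell in the frame of jack_holder between 0.003 and 0.01 m and contact force between the fingers and thick_cell below 0.1 N and contact force between the fingers and slim_cell below 0.1 N and contact force between the fingers and sleeve below 0.1 N); the robot touches nothing.
It fails at once if a cell is tipped over (more than 0.6 rad from upright) (angle between any of thick_cell, slim_cell's own z axis and vertical above 0.6 rad).
It fails at once if a cell standing in the tray is moved by more than 25 mm or tipped by more than 0.6 rad (distance of any of tray_cell_1, tray_cell_2 from where it was at the start of the episode above 0.025 m or angle between any of tray_cell_1, tray_cell_2's own z axis and vertical above 0.6 rad).
It also fails if it takes over 122 s, if anything falls off the work surface, if the arm or the gripper's body presses on something with over 40 N, if the wrist force passes 120 N, or if a joint passes its speed limit or range.

## Working session

There is one attempt and no reset: what is moved stays moved. The work goes in short steps, Python scripts to look and compute and a shell command to move; the robot and the scene stay as the last step left them, time stands still between calls to the robot, and variables do not carry over. Pictures are saved under pics/ and viewed, on a budget of 14 in all, crops included, one or two more only if the job needs it, and the job is handed in when it is done.

```bash
mkdir -p pics; cat > h.py <<'E'
import numpy as np, cv2
from workcell import bot
from scipy.spatial.transform import Rotation as R
def T():
    o=bot.get_obs(); M=np.eye(4); M[:3,:3]=R.from_euler('xyz',o['tcp_rot'],degrees=True).as_matrix(); M[:3,3]=o['ee_pos']; return M
def cam(n,name):
    M=T(); im=bot.camera(n); cv2.imwrite('pics/'+name,im); np.save('pics/'+name+'.npy',M); return im
def cw(n,M=None):
    c=bot.get_calibration(n)
    if n=='wrist': return c,np.linalg.inv((T() if M is None else M)@np.array(c['T_tool_cam']))
    return c,np.array(c['camera_from_world'])
def K(c):
    f=210/np.tan(np.radians(c['vfov']/2)); return f
def proj(n,P,M=None):
    c,W=cw(n,M); P=np.atleast_2d(P); p=P@W[:3,:3].T+W[:3,3]; s=p[:,:2]/p[:,2:]
    r2=(s**2).sum(1,keepdims=True); s=s*(1+c['k1']*r2); return s*K(c)+[c['cx'],c['cy']]
def unproj(n,uv,z,M=None):
    c,W=cw(n,M); uv=np.atleast_2d(uv).astype(float); d=(uv-[c['cx'],c['cy']])/K(c); s=d.copy()
    for _ in range(20): s=d/(1+c['k1']*(s**2).sum(1,keepdims=True))
    ray=np.c_[s,np.ones(len(s))]@W[:3,:3]; o=-W[:3,:3].T@W[:3,3]
    return o+ray*((z-o[2])/ray[:,2:])
def go(p,yaw=None):
    "print travel shares to TCP p (world) from now, and rot z share"
    M=T(); print('travel',np.round(M[:3,:3].T@(np.array(p)-M[:3,3])/.15,3))
E
python3 - <<'E'
from h import *
for n in('top','side','wrist'): cam(n,n+'1.png'); c=bot.get_calibration(n); print(n,c)
print(bot.get_obs(),bot.nose_length)
E
```

```text
top {'vfov': 45.33162738586717, 'cx': 279.6224361773632, 'cy': 207.54598580809724, 'k1': -0.026301175626837495, 'camera_from_world': array([[-0.00394546, -0.99971321, -0.02362059, -0.01033228],
       [-0.98222197,  0.00830749, -0.18753931,  0.54859557],
       [ 0.18768175,  0.02246074, -0.98197305,  1.07996033],
       [ 0.        ,  0.        ,  0.        ,  1.        ]])}
side {'vfov': 48.49625063107206, 'cx': 277.18992975377165, 'cy': 220.84316447885683, 'k1': -0.006277601905964574, 'camera_from_world': array([[-0.83798345, -0.54538572,  0.018389  ,  0.45324391],
       [-0.22340904,  0.31213274, -0.92339675,  0.18516223],
       [ 0.49786759, -0.77789946, -0.38340617,  0.84321802],
       [ 0.        ,  0.        ,  0.        ,  1.        ]])}
wrist {'vfov': 59.112163995908176, 'cx': 281.0114368249495, 'cy': 213.45183865547142, 'k1': -0.09697517897854699, 'T_tool_cam': array([[ 9.99999794e-01,  4.09147378e-04, -4.93559453e-04,
        -8.92852561e-04],
       [ 5.96615188e-04, -3.12158582e-01,  9.50029823e-01,
        -6.99029738e-02],
       [ 2.34633392e-04, -9.50029922e-01, -3.12158762e-01,
         8.08500425e-02],
       [ 0.00000000e+00,  0.00000000e+00,  0.00000000e+00,
         1.00000000e+00]])}
{'time': 0.15, 'q': array([-6.55459596e+01,  5.00552597e+00,  1.00459462e+01,  9.51007927e+01,
       -4.40308807e-04,  9.00031044e+01]), 'qd': array([-0.073263  , -0.01694006,  0.21852822,  0.06675603,  0.075795  ,
        0.04660637]), 'joint_efforts': array([ 1.03144961e-03, -5.20764506e+01,  4.65043509e+01,  1.40080959e-02,
        4.56522798e-05,  1.33212513e-06]), 'ee_pos': array([ 0.22763717, -0.5005718 ,  0.30333945]), 'tcp_rot': array([-9.00004436e+01,  6.03724766e-02, -6.55490640e+01]), 'wrist_force': array([ 0.40588529,  0.12117399, -0.22408893]), 'torque': array([-0.03650014,  0.00382568,  0.00315792]), 'opening': 0.08539038263781075} 0.0726
```

View pics/top1.png

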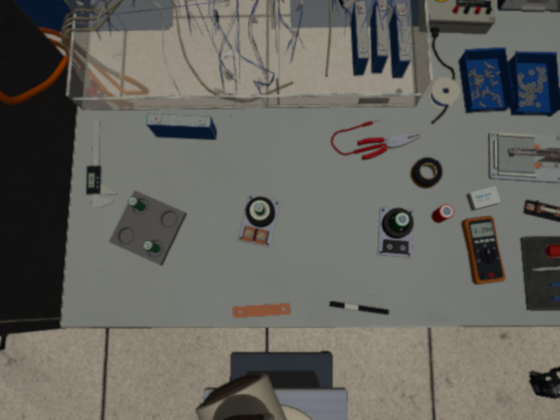

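View pics/side1.png

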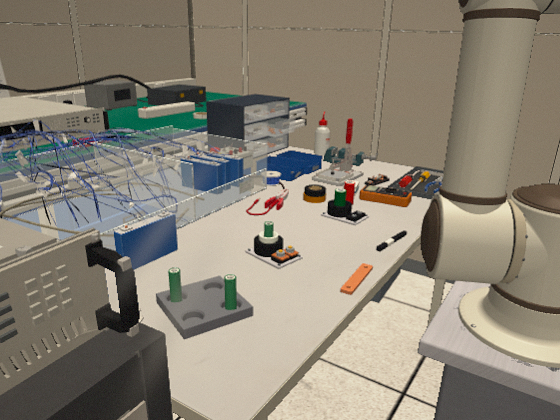

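The top view shows the stud holder with the sleeve near (261,210), the jack holder with the thick cell near (398,222), and the tray near (148,228). The red decoy is at (443,213). I'll zoom in to measure.

```bash
python3 - <<'E'
from h import *
im=cv2.imread('pics/top1.png')
def z(x,y,w,h,s): return cv2.resize(im[y:y+h,x:x+w],None,fx=s,fy=s,interpolation=cv2.INTER_CUBIC)
a=z(230,185,65,65,6);b=z(370,190,65,65,6)
cv2.imwrite('pics/z1.png',np.clip(np.hstack([a,b]).astype(float)*1.6,0,255).astype(np.uint8))
cv2.imwrite('pics/z2.png',np.clip(z(105,185,85,85,7).astype(float)*1.5,0,255).astype(np.uint8))
E
```

```text
(no output)
```

View pics/z1.png

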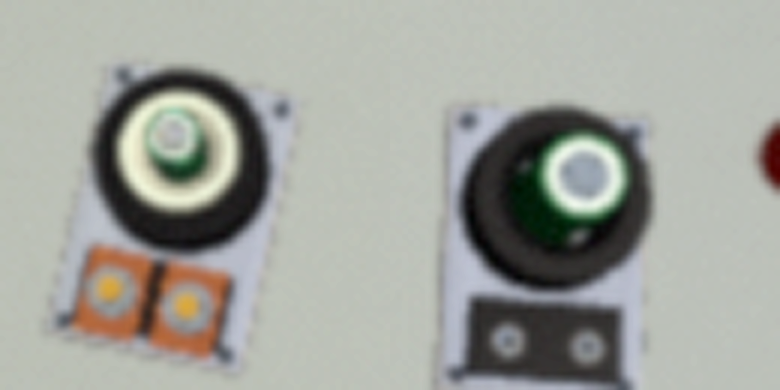

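View pics/z2.png

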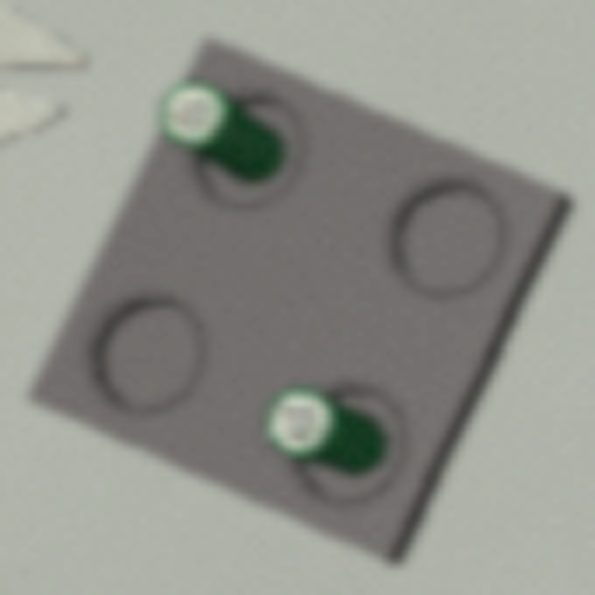

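Zoomed top view: the stud socket is at (260.3,211.7) with the slim cell's top at (258.7,207.3). The jack socket is at (397.8,222.8) with the thick cell's pole at (402.2,219.2). The free pockets are at (169.3,219.3) and (126.4,235.9).

```bash
python3 - <<'E'
from h import *
for n,uv,z in [('stud socket',(260.3,211.7),.036),('collar',(260,210.2),.048),('slim top',(258.7,207.3),.076),
 ('jack socket',(397.8,222.8),.036),('thick top',(402.2,219.2),.076),('pocketA',(169.3,219.3),.02),('pocketB',(126.4,235.9),.02),
 ('traycell a',(105+193/7,185+113/7),.075),('traycell b',(105+300/7,185+423/7),.075),
 ('stud term L',(230+110/6,185+290/6),.032),('stud term R',(230+187/6,185+305/6),.032),
 ('jack L',(370+118/6,190+340/6),.02),('jack R',(370+197/6,190+347/6),.02),('red',(443.5,213),.07)]:
    p=unproj('top',uv,z)[0]; print(n,p.round(4),np.hypot(*p[:2]).round(3))
E
```

```text
stud socket [0.5423 0.0308 0.036 ] 0.543
collar [0.5435 0.0307 0.048 ] 0.544
slim top [0.5448 0.0318 0.076 ] 0.546
jack socket [ 0.5142 -0.2804  0.036 ] 0.586
thick top [ 0.5157 -0.2818  0.076 ] 0.588
pocketA [0.529  0.2431 0.02  ] 0.582
pocketB [0.4908 0.3417 0.02  ] 0.598
traycell a [0.5614 0.3137 0.075 ] 0.643
traycell b [0.4621 0.2747 0.075 ] 0.538
stud term L [0.4933 0.0581 0.032 ] 0.497
stud term R [0.4873 0.0289 0.032 ] 0.488
jack L [ 0.462  -0.2628  0.02  ] 0.531
jack R [ 0.4591 -0.2925  0.02  ] 0.544
red [ 0.5298 -0.3744  0.07  ] 0.649
```

Heights and distances agree: the free pockets come out 106 mm apart, as they should. I'll go above the thick cell and turn the jaws to a yaw of 21°.

```bash

python3 -m crank '[{"travel":[-0.27,0.17,1],"rot":[0,0,0],"claw":1},{"travel":[-0.27,0.17,1],"rot":[0,0,0],"claw":1},{"travel":[-0.27,0.17,1],"rot":[0,0,0],"claw":1},{"travel":[-0.27,0.17,1],"rot":[0,0,0],"claw":1},{"travel":[-0.27,0.17,1],"rot":[0,0,0],"claw":1}]' 40
python3 -m crank '[{"travel":[-0.27,0.17,1],"rot":[0,0,0],"claw":1},{"travel":[-0.27,0.17,1],"rot":[0,0,0],"claw":1},{"travel":[-0.27,0.17,1],"rot":[0,0,0],"claw":1},{"travel":[-0.27,0.17,1],"rot":[0,0,0],"claw":1},{"travel":[-0.27,0.17,1],"rot":[0,0,0],"claw":1}]'
python3 -m crank '[{"travel":[0,0,0.35],"rot":[0,-0.96,0],"claw":0.4},{"travel":[0,0,0.35],"rot":[0,-0.96,0],"claw":0.4},{"travel":[0,0,0.35],"rot":[0,-0.96,0],"claw":0.4},{"travel":[0,0,0.35],"rot":[0,-0.96,0],"claw":0.4},{"travel":[0,0,0.35],"rot":[0,-0.96,0],"claw":0.4},{"travel":[0,0,0.35],"rot":[0,-0.96,0],"claw":0.4},{"travel":[0,0,0.35],"rot":[0,-0.96,0],"claw":0.4},{"travel":[0,0,0.35],"rot":[0,-0.96,0],"claw":0.4},{"travel":[0,0,0.35],"rot":[0,-0.96,0],"claw":0.4},{"travel":[0,0,0.35],"rot":[0,-0.96,0],"claw":0.4},{"travel":[0,0,0.35],"rot":[0,-0.96,0],"claw":0.4},{"travel":[0,0,0.35],"rot":[0,-0.96,0],"claw":0.4},{"travel":[0,0,0.35],"rot":[0,-0.96,0],"claw":0.4},{"travel":[0,0,0.35],"rot":[0,-0.96,0],"claw":0.4}]'
python3 - <<'E'
from h import *
print(bot.get_obs()); im=cam('wrist','w1.png'); go([.5155,-.281,.25])
for P in ([.5157,-.2818,.076],[.5142,-.2804,.036]): print(proj('wrist',P))
E
```

```text
time: 0.65
ee_pos: [0.3484, -0.4005, 0.2774]
tcp_rot: [-90.0, 0.1, -65.4]
wrist_force: [-0.5, -0.5, 0.2]
opening: 0.0855
time: 1.15
ee_pos: [0.468, -0.3012, 0.2516]
tcp_rot: [-90.1, 0.1, -65.3]
wrist_force: [0.3, -0.3, 0.1]
opening: 0.0854
time: 2.55
ee_pos: [0.5155, -0.2797, 0.2516]
tcp_rot: [-89.9, 0.1, 20.9]
wrist_force: [-0.5, 0.1, -0.7]
opening: 0.0594
{'time': 2.55, 'q': array([-2.84947471e+01,  9.36936038e+00,  9.11420083e+00,  8.98882342e+01,
        3.11358922e-02,  4.05577449e+01]), 'qd': array([ 0.304751  , -0.00916944, -0.06171951, -0.07786814, -0.05242113,
       -0.61840737]), 'joint_efforts': array([-2.69074040e-01, -5.73798680e+01,  4.69846880e+01,  3.52611055e-02,
       -7.82070594e-03,  3.59807198e-02]), 'ee_pos': array([ 0.51546697, -0.27968321,  0.25158599]), 'tcp_rot': array([-8.98708115e+01,  6.95810797e-02,  2.09475475e+01]), 'wrist_force': array([-0.45821958,  0.08861359, -0.72579729]), 'torque': array([0.03447678, 0.01997921, 0.01130945]), 'opening': 0.05936559295829638}
travel [-0.004  0.01  -0.009]
[[279.32947195 217.7128166 ]]
[[278.51022552 199.56296884]]
```

View pics/w1.png

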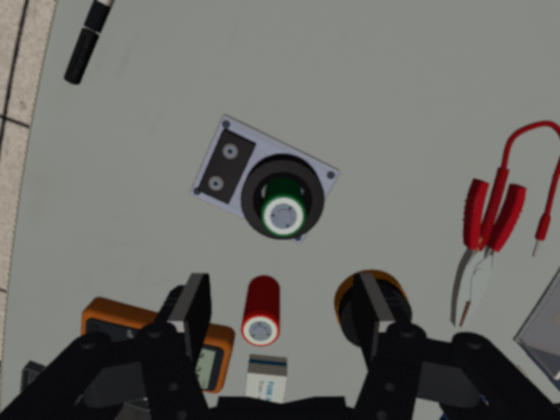

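The wrist view shows the thick cell's top at (284,214) and the socket at (283,195), both about 5 px from the prediction. I'll correct with that.

```bash
python3 - <<'E'
from h import *
M=np.load('pics/w1.png.npy')
a=unproj('wrist',(284,214.5),.076,M)[0];b=unproj('wrist',(283,195.5),.036,M)[0];print(a,b)
go([a[0],a[1],.116])
E
```

```text
[ 0.51777822 -0.27858153  0.076     ] [ 0.51622487 -0.27612336  0.036     ]
travel [ 0.017  0.904 -0.001]
```

```bash

python3 -m crank '[{"travel":[0.01,0.9,-0.005],"rot":[0,0,0],"claw":0.4},{"travel":[0.01,0.9,-0.005],"rot":[0,0,0],"claw":0.4},{"travel":[0.01,0.9,-0.005],"rot":[0,0,0],"claw":0.4},{"travel":[0.01,0.9,-0.005],"rot":[0,0,0],"claw":0.4},{"travel":[0.01,0.9,-0.005],"rot":[0,0,0],"claw":0.4},{"travel":[0.01,0.9,-0.005],"rot":[0,0,0],"claw":-1},{"travel":[0.01,0.9,-0.005],"rot":[0,0,0],"claw":-1},{"travel":[0.01,0.9,-0.005],"rot":[0,0,0],"claw":-1},{"travel":[0.01,0.9,-0.005],"rot":[0,0,0],"claw":-1},{"travel":[0.01,0.9,-0.005],"rot":[0,0,0],"claw":-1},{"travel":[0.01,0.9,-0.005],"rot":[0,0,0],"claw":-1},{"travel":[0.01,0.9,-0.005],"rot":[0,0,0],"claw":-1},{"travel":[0.01,0.9,-0.005],"rot":[0,0,0],"claw":-1}]' 50
```

```text
time: 3.9
ee_pos: [0.5179, -0.28, 0.1193]
tcp_rot: [-90.1, -0.1, 21.0]
wrist_force: [-0.7, 0.6, 5.6]
opening: 0.0307
```

```bash

python3 -m crank '[{"travel":[0,-0.2,0],"rot":[0,0,0],"claw":-1},{"travel":[0,-0.4,0],"rot":[0,0,0],"claw":-1},{"travel":[0,-0.6,0],"rot":[0,0,0],"claw":-1},{"travel":[0,-0.8,0],"rot":[0,0,0],"claw":-1},{"travel":[0,-0.8,0],"rot":[0,0,0],"claw":-1},{"travel":[0,-0.8,0],"rot":[0,0,0],"claw":-1}]'
python3 - <<'E'
from h import *
cam('side','s2.png'); cam('wrist','w2.png')
a=cv2.imread('pics/s2.png')[100:300,250:500]; b=cv2.imread('pics/w2.png')
cv2.imwrite('pics/c2.png',np.hstack([cv2.resize(a,(525,420)),b[:,140:410]]))
p=T()[:3,3]; p[1]+=.15; go([.5285,.243,.23])
E
```

```text
time: 4.5
ee_pos: [0.5181, -0.2802, 0.2406]
tcp_rot: [-90.2, -0.2, 21.0]
wrist_force: [-0.2, 0.0, -1.7]
opening: 0.0308
travel [1.316 0.057 3.229]
```

View pics/c2.png

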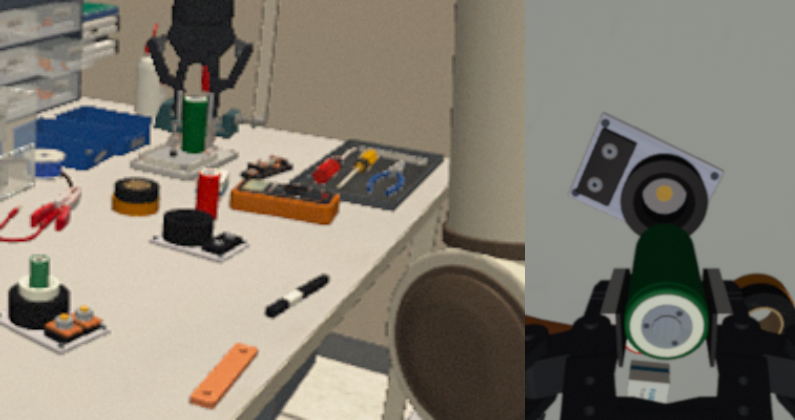

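The cell hangs upright in the jaws, and the jack bore can be seen free at about wrist pixel (279,194). Now on to the tray.

```bash

for i in 1 2 3; do python3 -m crank '[{"travel":[0.33,0.01,0.8],"rot":[0,0,0],"claw":-1},{"travel":[0.33,0.01,0.8],"rot":[0,0,0],"claw":-1},{"travel":[0.33,0.01,0.8],"rot":[0,0,0],"claw":-1},{"travel":[0.33,0.01,0.8],"rot":[0,0,0],"claw":-1}]' | tail -1; done
python3 -m crank '[{"travel":[0.33,0.01,0.8],"rot":[0,0,0],"claw":-1},{"travel":[0.33,0.01,0.8],"rot":[0,0,0],"claw":-1},{"travel":[0.33,0.01,0.8],"rot":[0,0,0],"claw":-1},{"travel":[0.33,0.01,0.8],"rot":[0,0,0],"claw":-1},{"travel":[0.33,0.01,0.8],"rot":[0,0,0],"claw":-1},{"travel":[0.33,0.01,0.8],"rot":[0,0,0],"claw":-1}]'
python3 - <<'E'
from h import *
im=cam('wrist','w3.png'); go([.5285,.243,.23])
M=np.load('pics/w2.png.npy'); print('jack',unproj('wrist',(279,195),.036,M))
print('pockets pred',proj('wrist',[[.529,.2431,.02],[.4908,.3417,.02]]))
E
```

```text
opening: 0.0306
opening: 0.0308
opening: 0.0306
time: 6.4
ee_pos: [0.5273, 0.2461, 0.2296]
tcp_rot: [-89.8, 0.2, 21.5]
wrist_force: [-0.4, 0.3, -1.3]
opening: 0.0306
travel [-0.    -0.002 -0.022]
jack [[ 0.51509563 -0.27452831  0.036     ]]
pockets pred [[281.67209442 205.59307875]
 [282.52253458  63.63464221]]
```

View pics/w3.png

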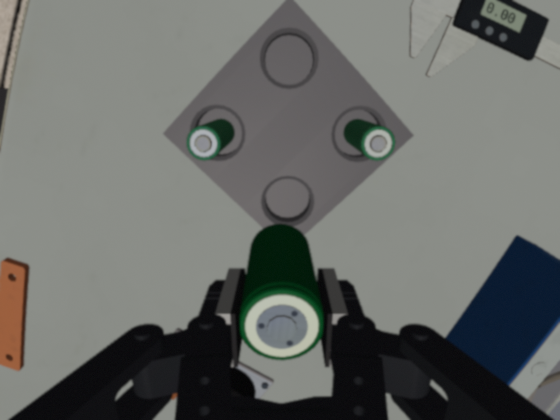

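Pockets are seen at (288.5,198) and (289,60), and the held cell's top at (283,322). I'll use the held cell as a reference for the camera bias.

```bash
python3 - <<'E'
from h import *
for n in('w2','w3'):
    M=np.load(f'pics/{n}.png.npy'); P=(M@[0,.0433,0,1])[:3]; print(n,proj('wrist',P,M))
    im=cv2.imread(f'pics/{n}.png'); hsv=cv2.cvtColor(im,cv2.COLOR_BGR2HSV)
    m=(hsv[...,1]<70)&(hsv[...,2]>110); m[:280]=0; m[365:]=0; m[:,:235]=0; m[:,335:]=0
    ys,xs=np.where(m); 
    print(xs.min(),xs.max(),ys.min(),ys.max(),xs.mean(),ys.mean())
M=np.load('pics/w3.png.npy'); print(unproj('wrist',[(288.5,198),(289,60)],.02,M))
E
```

```text
w2 [[278.88874661 328.634738  ]]
239 334 294 364 282.2055969307154 330.93929135635295
w3 [[278.88874661 328.634738  ]]
240 334 294 364 281.57149220489976 331.80801781737193
[[0.53159766 0.25083452 0.02      ]
 [0.49407114 0.34560095 0.02      ]]
```

```bash

python3 -m crank '[{"travel":[0.02,0.3,-0.012],"rot":[0,0,0],"claw":-1},{"travel":[0.02,0.56,-0.012],"rot":[0,-0.005,0],"claw":-1},{"travel":[0.02,0.56,-0.012],"rot":[0,0,0],"claw":-1},{"travel":[0.02,0.56,-0.012],"rot":[0,0,0],"claw":-1},{"travel":[0.02,0.56,-0.012],"rot":[0,0,0],"claw":-1},{"travel":[0.02,0.56,-0.012],"rot":[0,0,0],"claw":-1}]'
python3 - <<'E'
from h import *
im=cam('wrist','w4.png'); cv2.imwrite('pics/c4.png',cv2.convertScaleAbs(cv2.resize(im[150:360,170:400],None,fx=3,fy=2.8,interpolation=cv2.INTER_CUBIC),alpha=2.2))
E
```

```text
time: 7.05
ee_pos: [0.5314, 0.2459, 0.1484]
tcp_rot: [-89.8, -0.0, 21.4]
wrist_force: [0.4, 0.2, -0.9]
opening: 0.031
```

View pics/c4.png

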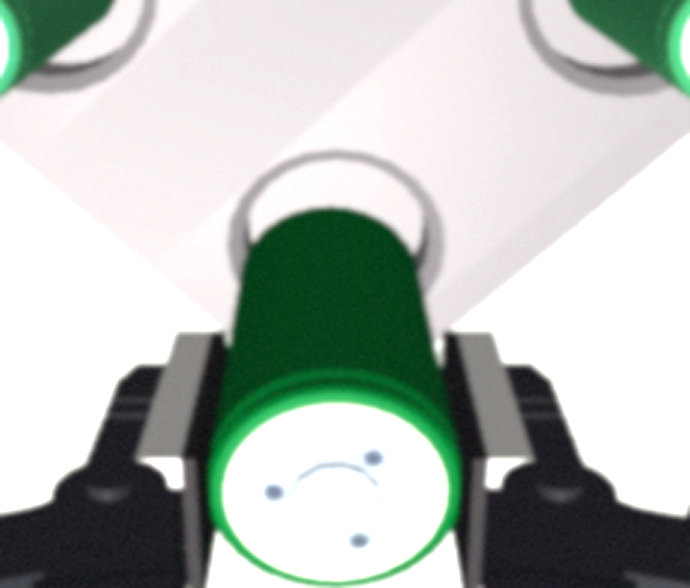

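The cell's bottom edge sits in front of pocket A: the pocket ring spans crop x 229–443 with its far edge at y 152, and the cell spans 246–415 with its far edge at y 207. I'll fit both circles through the same camera so the bias cancels.

```bash
cat >> h.py <<'E'
from scipy.optimize import least_squares
def fitc(M,r,z,left,right,top,guess,n='wrist'):
    "circle radius r at world z: fit centre to extreme px left,right (u) and top (v)"
    t=np.linspace(0,2*np.pi,181)
    def f(c):
        p=proj(n,np.c_[c[0]+r*np.cos(t),c[1]+r*np.sin(t),0*t+z],M)
        return [p[:,0].min()-left,p[:,0].max()-right,p[:,1].min()-top]
    s=least_squares(f,guess,diff_step=1e-4); return s.x,np.round(s.fun,1)
E
python3 - <<'E'
from h import *
M=np.load('pics/w4.png.npy'); p=M[:2,3]
X=lambda x:170+x/3; Y=lambda y:150+y/2.8
a,ra=fitc(M,.018,.02,X(229),X(443),Y(152),p); b,rb=fitc(M,.016,M[2,3]-.113,X(246),X(415),Y(207),p)
print(a,ra,b,rb,'tcp',p); d=a-b; print('tool x,z shift mm',1e3*M[:2,0]@d,1e3*M[:2,2]@d)
E
```

```text
[0.53116028 0.25004194] [ 4.3 -4.3 -0.2] [0.53180997 0.24560596] [-1.5  1.5  0.1] tcp [0.53138955 0.2458711 ]
tool x,z shift mm 1.017289321857934 4.366332411388733
```

```bash
python3 - <<'E'
from h import *
M=np.load('pics/w4.png.npy'); p=M[:2,3]
X=lambda x:170+x/3; Y=lambda y:150+y/2.8
b,_=fitc(M,.016,M[2,3]-.113,X(246),X(415),Y(207),p)
for r in (.018,.0195,.0205,.021):
  a,ra=fitc(M,r,.02,X(229),X(443),Y(152),p); d=a-b; print(r,ra,'tool x,z mm',1e3*M[:2,0]@d,1e3*M[:2,2]@d)
M=np.load('pics/w3.png.npy')
for r in (.018,.0195,.0205): print(fitc(M,r,.02,262,317.5,30.5,(.49,.34)))
# row profile across pocket A in w4
im=cv2.imread('pics/w4.png').astype(int).sum(2); print(im[150+87-4,240:325]); print(im[195:230,282])
E
```

```text
0.018 [ 4.3 -4.3 -0.2] tool x,z mm 1.017289321857934 4.366332411388733
0.0195 [ 1.8 -1.8 -0.1] tool x,z mm 1.0185064475745027 2.790685566456509
0.0205 [ 0.1 -0.1 -0. ] tool x,z mm 1.019271208466553 1.7331471751834915
0.021 [-0.7  0.7  0. ] tool x,z mm 1.0196395214767346 1.2022621164965008
(array([0.49386122, 0.3475623 ]), array([ 2.4, -2.4, -0.1]))
(array([0.4944337, 0.3461344]), array([ 0.3, -0.3, -0. ]))
(array([0.49481687, 0.34517907]), array([-1.1,  1.1,  0. ]))
[349 349 347 349 343 321 283 244 228 225 210 185 192 261 318 319 276 202
 130  73  52  40  42  44  44  47  39  44  41  42  38  44  42  43  43  45
  45  42  42  44  47  45  53  42  45  40  48  43  43  43  44  43  42  40
  40  48  42  42  40  48  85 146 221 283 321 334 337 337 332 312 254 194
 198 226 237 241 252 274 305 324 331 330 329 329 329]
[349 349 348 348 349 346 345 333 298 261 249 275 318 343 346 349 347 347
 346 347 347 344 345 346 347 347 343 336 290 193  84  47  49  46  48]
```

The pocket rim has a chamfer, with an outer radius of about 20 mm. The correction is +1 mm in tool x and +2 mm in tool z, then down.

```bash

python3 -m crank '[{"travel":[0.007,0.0,0.013],"rot":[0,0,0],"claw":-1},{"travel":[0.007,0.04,0.013],"rot":[0,0,0],"claw":-1},{"travel":[0.007,0.08,0.013],"rot":[0,0,0],"claw":-1},{"travel":[0.007,0.12,0.013],"rot":[0,0,0],"claw":-1},{"travel":[0.007,0.16,0.013],"rot":[0,0,0],"claw":-1},{"travel":[0.007,0.19,0.013],"rot":[0,0,0],"claw":-1},{"travel":[0.007,0.19,0.013],"rot":[0,0,0],"claw":-1},{"travel":[0.007,0.19,0.013],"rot":[0,0,0],"claw":-1}]'
```

```text
time: 7.9
ee_pos: [0.5314, 0.2482, 0.1193]
tcp_rot: [-89.8, 0.0, 21.5]
wrist_force: [0.3, -0.1, -2.1]
opening: 0.0307
```

```bash

python3 -m crank '[{"travel":[0,0,0],"rot":[0,0,0],"claw":0.4},{"travel":[0,0,0],"rot":[0,0,0],"claw":0.4},{"travel":[0,0,0],"rot":[0,0,0],"claw":0.4},{"travel":[0,0,0],"rot":[0,0,0],"claw":0.4},{"travel":[0,-0.1,0],"rot":[0,0,0],"claw":0.4},{"travel":[0,-0.3,0],"rot":[0,0,0],"claw":0.4},{"travel":[0,-0.7,0],"rot":[0,0,0],"claw":0.4},{"travel":[0,-0.8,0],"rot":[0,0,0],"claw":0.4},{"travel":[0,-0.8,0],"rot":[0,0,0],"claw":0.4}]'
for i in 1 2; do python3 -m crank '[{"travel":[-0.215,0,-0.68],"rot":[0,0,0],"claw":0.4},{"travel":[-0.215,0,-0.68],"rot":[0,0,0],"claw":0.4},{"travel":[-0.215,0,-0.68],"rot":[0,0,0],"claw":0.4},{"travel":[-0.215,0,-0.68],"rot":[0,0,0],"claw":0.4},{"travel":[-0.215,0,-0.68],"rot":[0,0,0],"claw":0.4}]'; done
python3 - <<'E'
from h import *
im=cam('wrist','w5.png'); s=cam('side','s5.png'); cv2.imwrite('pics/c5.png',np.hstack([im[60:340,100:440],cv2.resize(s[230:370,120:320],(400,280))]))
go([.547,.035,.122]); print(proj('wrist',[[.547,.035,.076],[.5455,.034,.048]]))
E
```

```text
time: 8.8
ee_pos: [0.5327, 0.2483, 0.2453]
tcp_rot: [-89.8, -0.4, 21.5]
wrist_force: [0.7, -1.2, 0.6]
opening: 0.06
time: 9.3
ee_pos: [0.5399, 0.1421, 0.2446]
tcp_rot: [-89.8, -0.4, 21.4]
wrist_force: [0.1, 0.2, -0.6]
opening: 0.0596
time: 9.8
ee_pos: [0.5473, 0.0367, 0.2438]
tcp_rot: [-89.7, -0.4, 21.5]
wrist_force: [0.2, -0.2, 0.2]
opening: 0.0596
travel [-0.012  0.812 -0.015]
[[276.88056808 221.33222693]
 [274.6896201  209.64560061]]
```

View pics/c5.png

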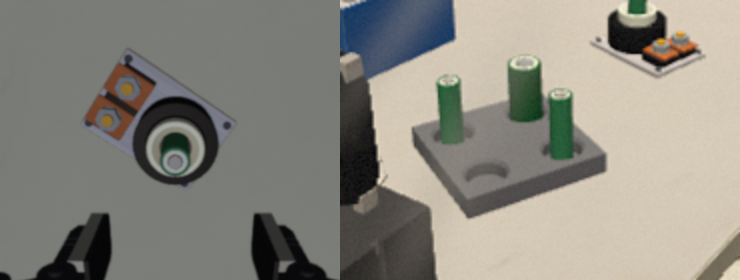

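The tray holds the thick cell upright. The slim cell's top is at wrist (275,222), the collar's centre at about (274,208) and the socket at about (276,201).

```bash
python3 - <<'E'
from h import *
M=np.load('pics/w5.png.npy')
for uv,z in(((275,222),.076),((274,208),.048),((276,201),.036)): print(unproj('wrist',uv,z,M)[0])
p=unproj('wrist',(275,222),.076,M)[0]; z=M[:3,2]; print('minus1.5 z',p-.0015*z); go([*(p-.0015*z)[:2],.1225])
E
```

```text
[0.54606626 0.03389893 0.076     ]
[0.54463206 0.0348382  0.048     ]
[0.54521971 0.03726297 0.036     ]
minus1.5 z [0.54661628 0.03250343 0.0759928 ]
travel [-0.02   0.809 -0.03 ]
```

```bash

python3 -m crank '[{"travel":[-0.02,0.3,-0.03],"rot":[0,0,0],"claw":0.2},{"travel":[-0.02,0.6,-0.03],"rot":[0,0,0],"claw":0.2},{"travel":[-0.02,0.81,-0.03],"rot":[0,0,0],"claw":0.2},{"travel":[-0.02,0.81,-0.03],"rot":[0,0,0],"claw":0.2},{"travel":[-0.02,0.81,-0.03],"rot":[0,0,0],"claw":0.2},{"travel":[-0.02,0.81,-0.03],"rot":[0,0,0],"claw":-1},{"travel":[-0.02,0.81,-0.03],"rot":[0,0,0],"claw":-1},{"travel":[-0.02,0.81,-0.03],"rot":[0,0,0],"claw":-1},{"travel":[-0.02,0.81,-0.03],"rot":[0,0,0],"claw":-1},{"travel":[-0.02,0.81,-0.03],"rot":[0,0,0],"claw":-1},{"travel":[-0.02,0.81,-0.03],"rot":[0,0,0],"claw":-1},{"travel":[-0.02,0.81,-0.03],"rot":[0,0,0],"claw":-1}]' 35
python3 -m crank '[{"travel":[0,-0.2,0],"rot":[0,0,0],"claw":-1},{"travel":[0,-0.4,0],"rot":[0,0,0],"claw":-1},{"travel":[0,-0.6,0],"rot":[0,0,0],"claw":-1},{"travel":[0,-0.8,0],"rot":[0,0,0],"claw":-1},{"travel":[0,-0.8,0],"rot":[0,0,0],"claw":-1},{"travel":[0,-0.8,0],"rot":[0,0,0],"claw":-1}]'
python3 - <<'E'
from h import *
im=cam('wrist','w6.png'); go([.494,.344,.245])
E
```

```text
time: 11.1
ee_pos: [0.5476, 0.0326, 0.1245]
tcp_rot: [-89.8, -0.6, 21.6]
wrist_force: [-0.9, 0.3, 7.1]
opening: 0.0205
time: 11.7
ee_pos: [0.547, 0.0317, 0.2455]
tcp_rot: [-89.8, -0.7, 21.6]
wrist_force: [0.2, 0.1, -1.3]
opening: 0.0199
travel [0.439 0.008 2.065]
```

View pics/w6.png

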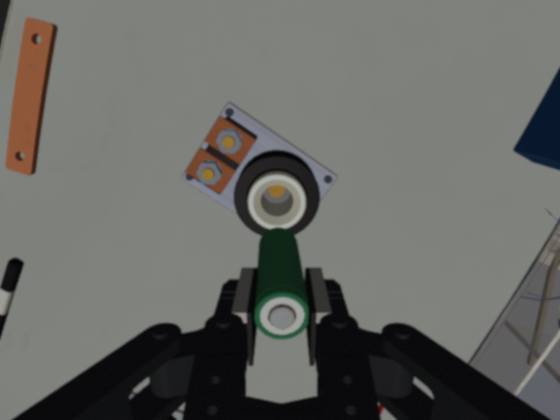

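Slim cell held, and the sleeve's collar is at (277,201). Parking the cell in pocket B, where it has 7 mm of clearance.

```bash

for i in 1 2; do python3 -m crank '[{"travel":[0.147,0,0.695],"rot":[0,0,0],"claw":-1},{"travel":[0.147,0,0.695],"rot":[0,0,0],"claw":-1},{"travel":[0.147,0,0.695],"rot":[0,0,0],"claw":-1},{"travel":[0.147,0,0.695],"rot":[0,0,0],"claw":-1}]' | tail -1; done
python3 -m crank '[{"travel":[0.147,0,0.695],"rot":[0,0,0],"claw":-1},{"travel":[0.147,0,0.695],"rot":[0,0,0],"claw":-1},{"travel":[0.147,0,0.695],"rot":[0,0,0],"claw":-1},{"travel":[0.147,0,0.695],"rot":[0,0,0],"claw":-1},{"travel":[0.147,0,0.695],"rot":[0,0,0],"claw":-1},{"travel":[0.147,0,0.695],"rot":[0,0,0],"claw":-1}]'
python3 - <<'E'
from h import *
im=cam('wrist','w7.png'); go([.4932,.3468,.1255]); print(bot.get_obs()['q'])
E
```

```text
opening: 0.0203
opening: 0.0199
time: 13.15
ee_pos: [0.4925, 0.3461, 0.2441]
tcp_rot: [-89.8, -0.4, 21.7]
wrist_force: [0.5, -0.2, -0.6]
opening: 0.0202
travel [-0.     0.791 -0.002]
[3.50948273e+01 1.09599367e+01 1.01101617e+01 8.86859930e+01
 7.37276608e-02 1.03421500e+02]
```

View pics/w7.png

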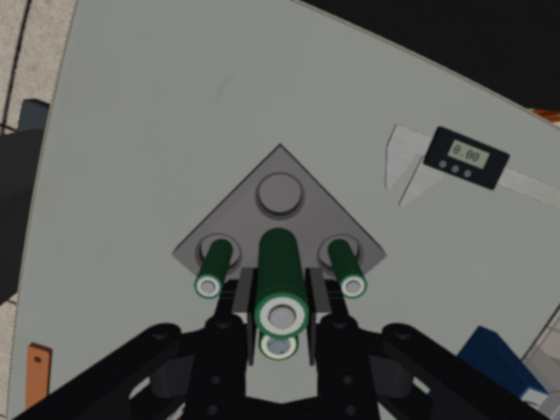

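Pocket B is straight ahead of the cell at (280,193), with the neighbours clear on both sides. Lowering, releasing, then going back to the sleeve.

```bash

python3 -m crank '[{"travel":[0,0.3,0],"rot":[0,0,0],"claw":-1},{"travel":[0,0.55,0],"rot":[0,0,0],"claw":-1},{"travel":[0,0.7,0],"rot":[0,0,0],"claw":-1},{"travel":[0,0.75,0],"rot":[0,0,0],"claw":-1},{"travel":[0,0.79,0],"rot":[0,0,0],"claw":-1},{"travel":[0,0.79,0],"rot":[0,0,0],"claw":-1},{"travel":[0,0.79,0],"rot":[0,0,0],"claw":-1}]'
python3 -m crank '[{"travel":[0,0,0],"rot":[0,0,0],"claw":0.1},{"travel":[0,0,0],"rot":[0,0,0],"claw":0.1},{"travel":[0,0,0],"rot":[0,0,0],"claw":0.1},{"travel":[0,0,0],"rot":[0,0,0],"claw":0.1},{"travel":[0,-0.1,0],"rot":[0,0,0],"claw":0.1},{"travel":[0,-0.3,0],"rot":[0,0,0],"claw":0.1},{"travel":[0,-0.6,0],"rot":[0,0,0],"claw":0.1},{"travel":[0,-0.8,0],"rot":[0,0,0],"claw":0.1},{"travel":[0,-0.8,0],"rot":[0,0,0],"claw":0.1}]'
for i in 1 2 3; do python3 -m crank '[{"travel":[-0.147,0,-0.687],"rot":[0,0,0],"claw":0.7},{"travel":[-0.147,0,-0.687],"rot":[0,0,0],"claw":0.7},{"travel":[-0.147,0,-0.687],"rot":[0,0,0],"claw":0.7},{"travel":[-0.147,0,-0.687],"rot":[0,0,0],"claw":0.7},{"travel":[-0.147,0,-0.687],"rot":[0,0,0],"claw":0.7}]'; done
python3 - <<'E'
from h import *
im=cam('wrist','w8.png'); go([.5455,.0345,.11]); s=cam('side','s8.png')
cv2.imwrite('pics/c8.png',np.hstack([im[60:340,100:440],cv2.resize(s[230:370,120:320],(400,280))]))
E
```

```text
time: 13.9
ee_pos: [0.4937, 0.3472, 0.1272]
tcp_rot: [-89.8, -0.5, 21.7]
wrist_force: [0.3, 0.2, 0.5]
opening: 0.0197
time: 14.8
ee_pos: [0.4938, 0.3471, 0.2537]
tcp_rot: [-89.7, -1.0, 21.7]
wrist_force: [0.0, -0.0, 0.2]
opening: 0.0468
time: 15.3
ee_pos: [0.5112, 0.2437, 0.2528]
tcp_rot: [-89.7, -1.0, 21.7]
wrist_force: [0.2, 0.4, 0.3]
opening: 0.0727
time: 15.8
ee_pos: [0.5287, 0.1411, 0.2516]
tcp_rot: [-89.6, -1.0, 21.7]
wrist_force: [0.1, -0.4, -0.3]
opening: 0.0728
time: 16.3
ee_pos: [0.5463, 0.0389, 0.2505]
tcp_rot: [-89.6, -1.0, 21.8]
wrist_force: [0.1, 0.5, -0.4]
opening: 0.0726
travel [-0.033  0.936 -0.032]
```

View pics/c8.png

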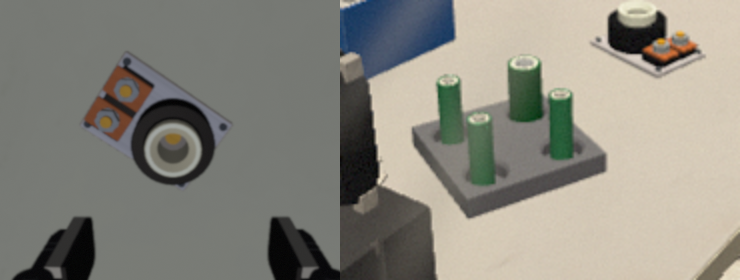

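All four cells stand upright in the tray. The collar's centre is at wrist (272,209).

```bash
python3 - <<'E'
from h import *
M=np.load('pics/w8.png.npy'); p=unproj('wrist',(272,209),.048,M)[0]; print(p, unproj('wrist',(273,202),.036,M)[0]); 
M0=R.from_euler('xyz',[-90,0,21.5],degrees=True); print('rot',((R.from_matrix(T()[:3,:3]).inv()*M0).as_rotvec(degrees=True)/90).round(4)); go([p[0]+.0002,p[1]-.001,.11])
E
```

```text
[0.54500281 0.03491141 0.048     ] [0.5448821  0.03720361 0.036     ]
rot [-0.0043  0.004   0.0112]
travel [-0.036  0.936 -0.035]
```

```bash

python3 -m crank '[{"travel":[-0.035,0.3,-0.034],"rot":[-0.0043,0.004,0.0112],"claw":0.7},{"travel":[-0.035,0.6,-0.034],"rot":[-0.0043,0.004,0.0112],"claw":0.7},{"travel":[-0.035,0.85,-0.034],"rot":[-0.0043,0.004,0.0112],"claw":0.7},{"travel":[-0.035,0.93,-0.034],"rot":[-0.0043,0.004,0.0112],"claw":0.7},{"travel":[-0.035,0.93,-0.034],"rot":[-0.0043,0.004,0.0112],"claw":0.7},{"travel":[-0.035,0.93,-0.034],"rot":[-0.0043,0.004,0.0112],"claw":0.7}]'
python3 -m crank '[{"travel":[0,0,0],"rot":[0,0,0],"claw":-1},{"travel":[0,0,0],"rot":[0,0,0],"claw":-1},{"travel":[0,0,0],"rot":[0,0,0],"claw":-1},{"travel":[0,0,0],"rot":[0,0,0],"claw":-1},{"travel":[0,0,0],"rot":[0,0,0],"claw":-1},{"travel":[0,0,0],"rot":[0,0,0],"claw":-1}]' 40
python3 -m crank '[{"travel":[0,-0.1,0],"rot":[0,0,0],"claw":-1},{"travel":[0,-0.2,0],"rot":[0,0,0],"claw":-1},{"travel":[0,-0.4,0],"rot":[0,0,0],"claw":-1},{"travel":[0,-0.6,0],"rot":[0,0,0],"claw":-1},{"travel":[0,-0.7,0],"rot":[0,0,0],"claw":-1},{"travel":[0,-0.7,0],"rot":[0,0,0],"claw":-1},{"travel":[0,-0.7,0],"rot":[0,0,0],"claw":-1}]'
python3 - <<'E'
from h import *
im=cam('wrist','w9.png'); go([.5155,-.278,.215])
E
```

```text
time: 17.0
ee_pos: [0.546, 0.0346, 0.1129]
tcp_rot: [-90.0, -0.1, 21.5]
wrist_force: [-0.5, 0.5, 0.6]
opening: 0.0728
time: 17.6
ee_pos: [0.5466, 0.0346, 0.1154]
tcp_rot: [-90.1, -0.3, 21.5]
wrist_force: [-2.7, -1.2, 11.0]
opening: 0.0419
time: 18.3
ee_pos: [0.5461, 0.0345, 0.2197]
tcp_rot: [-90.1, -0.2, 21.5]
wrist_force: [0.6, -0.0, -1.3]
opening: 0.042
travel [-0.953  0.025 -1.864]
```

View pics/w9.png

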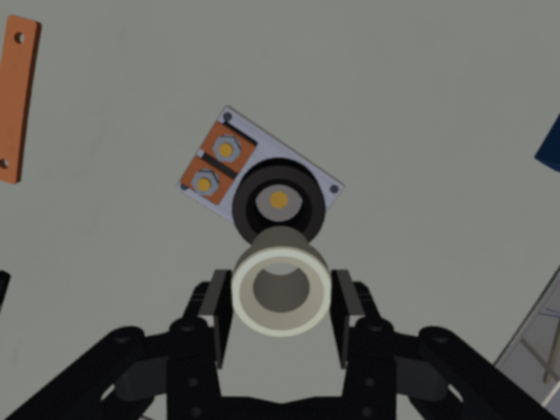

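Sleeve held upright. On to the jack holder, whose funnel gives ±8 mm.

```bash

for i in 1 2; do python3 -m crank '[{"travel":[-0.475,0,-0.935],"rot":[0,0,0],"claw":-1},{"travel":[-0.475,0,-0.935],"rot":[0,0,0],"claw":-1},{"travel":[-0.475,0,-0.935],"rot":[0,0,0],"claw":-1},{"travel":[-0.475,0,-0.935],"rot":[0,0,0],"claw":-1},{"travel":[-0.475,0,-0.935],"rot":[0,0,0],"claw":-1},{"travel":[-0.475,0,-0.935],"rot":[0,0,0],"claw":-1}]'; done
python3 - <<'E'
from h import *
im=cam('wrist','w10.png'); go([.5165,-.2785,.1165])
E
```

```text
time: 18.95
ee_pos: [0.5308, -0.1214, 0.2179]
tcp_rot: [-90.0, -0.1, 21.5]
wrist_force: [-0.5, 0.3, -0.4]
opening: 0.0416
time: 19.55
ee_pos: [0.5165, -0.2764, 0.2175]
tcp_rot: [-89.9, -0.1, 21.6]
wrist_force: [0.0, 0.5, -0.1]
opening: 0.0414
travel [-0.007  0.674 -0.015]
```

View pics/w10.png

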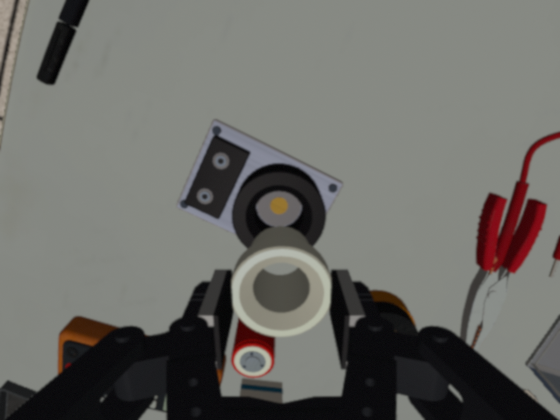

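Compared with the view at the stud holder, the bore spot is about 5 px lower here (279,206), so I shift about 2.7 mm along −z and lower.

```bash

python3 -m crank '[{"travel":[0,0.2,-0.018],"rot":[0,0,0],"claw":-1},{"travel":[0,0.4,-0.018],"rot":[0,0,0],"claw":-1},{"travel":[0,0.5,-0.018],"rot":[0,0,0],"claw":-1},{"travel":[0,0.56,-0.018],"rot":[0,0,0],"claw":-1},{"travel":[0,0.6,-0.018],"rot":[0,0,0],"claw":-1},{"travel":[0,0.64,-0.018],"rot":[0,0,0],"claw":-1},{"travel":[0,0.67,-0.018],"rot":[0,0,0],"claw":-1},{"travel":[0,0.67,-0.018],"rot":[0,0,0],"claw":-1},{"travel":[0,0.67,-0.018],"rot":[0,0,0],"claw":-1}]'
```

```text
time: 20.5
ee_pos: [0.5175, -0.2796, 0.1189]
tcp_rot: [-90.2, 0.0, 21.6]
wrist_force: [-6.2, -11.5, 4.9]
opening: 0.0414
```

Nearly seated, with a sideways load of about 13 N toward −x and −y. I'll ease that way, lower, then let go.

```bash

python3 -m crank '[{"travel":[-0.009,0.01,-0.009],"rot":[0,0,0],"claw":-1},{"travel":[-0.009,0.02,-0.009],"rot":[0,0,0],"claw":-1},{"travel":[-0.009,0.025,-0.009],"rot":[0,0,0],"claw":-1},{"travel":[-0.009,0.025,-0.009],"rot":[0,0,0],"claw":-1}]'
python3 -m crank '[{"travel":[0,0,0],"rot":[0,0,0],"claw":0.6},{"travel":[0,0,0],"rot":[0,0,0],"claw":0.6},{"travel":[0,0,0],"rot":[0,0,0],"claw":0.6},{"travel":[0,0,0],"rot":[0,0,0],"claw":0.6},{"travel":[0,-0.1,0],"rot":[0,0,0],"claw":0.6},{"travel":[0,-0.3,0],"rot":[0,0,0],"claw":0.6},{"travel":[0,-0.6,0],"rot":[0,0,0],"claw":0.6},{"travel":[0,-0.85,0],"rot":[0,0,0],"claw":0.6},{"travel":[0,-0.85,0],"rot":[0,0,0],"claw":0.6}]'
python3 - <<'E'
from h import *
im=cam('wrist','w11.png'); s=cam('side','s11.png')
cv2.imwrite('pics/c11.png',np.hstack([cv2.resize(im[120:290,180:380],(400,340)),cv2.resize(s[170:240,300:382],(398,340))]))
go([.4938,.3472,.25])
E
```

```text
time: 20.9
ee_pos: [0.5171, -0.281, 0.1152]
tcp_rot: [-90.3, -0.0, 21.7]
wrist_force: [0.5, -1.7, -0.2]
opening: 0.0419
time: 21.8
ee_pos: [0.518, -0.2811, 0.25]
tcp_rot: [-90.7, -0.4, 21.7]
wrist_force: [0.7, 0.6, 0.9]
opening: 0.0683
travel [ 1.4   -0.06   3.947]
```

View pics/c11.png

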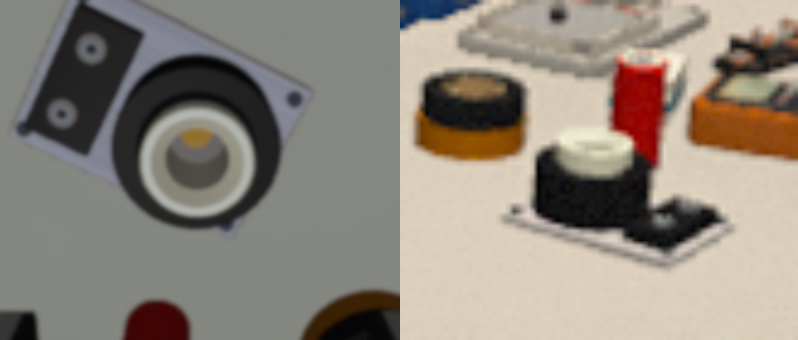

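The sleeve is seated: collar on the socket, and the same TCP height as at the stud holder. Now to fetch the slim cell from pocket B.

```bash

python3 -m crank '[{"travel":[0.35,-0.01,0.987],"rot":[0.008,0.002,0.0045],"claw":0.1},{"travel":[0.35,-0.01,0.987],"rot":[0.008,0.002,0.0045],"claw":0.1},{"travel":[0.35,-0.01,0.987],"rot":[0.008,0.002,0.0045],"claw":0.1},{"travel":[0.35,-0.01,0.987],"rot":[0.008,0.002,0.0045],"claw":0.1},{"travel":[0.35,-0.01,0.987],"rot":[0.008,0.002,0.0045],"claw":0.1}]' | sed -n 2,3p
for i in 1 2 3; do python3 -m crank '[{"travel":[0.35,0,0.987],"rot":[0,0,0],"claw":0.1},{"travel":[0.35,0,0.987],"rot":[0,0,0],"claw":0.1},{"travel":[0.35,0,0.987],"rot":[0,0,0],"claw":0.1},{"travel":[0.35,0,0.987],"rot":[0,0,0],"claw":0.1},{"travel":[0.35,0,0.987],"rot":[0,0,0],"claw":0.1}]' | sed -n 2,3p; done
python3 - <<'E'
from h import *
im=cam('wrist','w12.png'); go([.4938,.3472,.1255])
E
```

```text
ee_pos: [0.511, -0.1223, 0.2444]
tcp_rot: [-89.6, 0.4, 21.6]
ee_pos: [0.5053, 0.0349, 0.2445]
tcp_rot: [-89.6, 0.4, 21.7]
ee_pos: [0.4999, 0.1913, 0.2444]
tcp_rot: [-89.6, 0.5, 21.8]
ee_pos: [0.4947, 0.3473, 0.2441]
tcp_rot: [-89.7, 0.5, 21.7]
travel [0.004 0.793 0.003]
```

```bash

python3 -m crank '[{"travel":[0.004,0.3,0.003],"rot":[-0.003,0.002,-0.005],"claw":0.1},{"travel":[0.004,0.6,0.003],"rot":[-0.003,0.002,-0.005],"claw":0.1},{"travel":[0.004,0.79,0.003],"rot":[-0.003,0.002,-0.005],"claw":0.1},{"travel":[0.004,0.79,0.003],"rot":[-0.003,0.002,-0.005],"claw":0.1},{"travel":[0.004,0.79,0.003],"rot":[-0.003,0.002,-0.005],"claw":0.1}]'
python3 -m crank '[{"travel":[0,0,0],"rot":[0,0,0],"claw":-1},{"travel":[0,0,0],"rot":[0,0,0],"claw":-1},{"travel":[0,0,0],"rot":[0,0,0],"claw":-1},{"travel":[0,0,0],"rot":[0,0,0],"claw":-1},{"travel":[0,0,0],"rot":[0,0,0],"claw":-1},{"travel":[0,0,0],"rot":[0,0,0],"claw":-1}]' 35
python3 -m crank '[{"travel":[0,-0.1,0],"rot":[0,0,0],"claw":-1},{"travel":[0,-0.3,0],"rot":[0,0,0],"claw":-1},{"travel":[0,-0.55,0],"rot":[0,0,0],"claw":-1},{"travel":[0,-0.8,0],"rot":[0,0,0],"claw":-1},{"travel":[0,-0.8,0],"rot":[0,0,0],"claw":-1},{"travel":[0,-0.8,0],"rot":[0,0,0],"claw":-1}]'
python3 - <<'E'
from h import *
go([.5171,-.281,.245])
E
```

```text
time: 24.45
ee_pos: [0.4946, 0.3455, 0.1272]
tcp_rot: [-90.0, 0.1, 21.4]
wrist_force: [0.5, -0.8, 1.4]
opening: 0.0468
time: 25.05
ee_pos: [0.4956, 0.3459, 0.13]
tcp_rot: [-89.9, -0.2, 21.4]
wrist_force: [0.4, -1.1, 6.4]
opening: 0.0198
time: 25.65
ee_pos: [0.4957, 0.3459, 0.2524]
tcp_rot: [-89.9, -0.4, 21.4]
wrist_force: [1.3, -0.1, -1.0]
opening: 0.0197
travel [-1.391  0.033 -3.944]
```

```bash

for i in 1 2 3; do python3 -m crank '[{"travel":[-0.348,0,-0.986],"rot":[0,0,0],"claw":-1},{"travel":[-0.348,0,-0.986],"rot":[0,0,0],"claw":-1},{"travel":[-0.348,0,-0.986],"rot":[0,0,0],"claw":-1},{"travel":[-0.348,0,-0.986],"rot":[0,0,0],"claw":-1},{"travel":[-0.348,0,-0.986],"rot":[0,0,0],"claw":-1}]' | sed -n 2p; done
python3 -m crank '[{"travel":[-0.348,0,-0.986],"rot":[0,0,0],"claw":-1},{"travel":[-0.348,0,-0.986],"rot":[0,0,0],"claw":-1},{"travel":[-0.348,0,-0.986],"rot":[0,0,0],"claw":-1},{"travel":[-0.348,0,-0.986],"rot":[0,0,0],"claw":-1},{"travel":[-0.348,0,-0.986],"rot":[0,0,0],"claw":-1},{"travel":[-0.348,0,-0.986],"rot":[0,0,0],"claw":-1}]'
python3 - <<'E'
from h import *
im=cam('wrist','w13.png'); go([.5171,-.281,.132])
E
```

```text
ee_pos: [0.5009, 0.1878, 0.2515]
ee_pos: [0.506, 0.0308, 0.2505]
ee_pos: [0.5112, -0.1254, 0.2493]
time: 27.75
ee_pos: [0.5165, -0.2799, 0.2484]
tcp_rot: [-89.8, -0.3, 21.2]
wrist_force: [0.3, 0.1, -1.5]
opening: 0.0198
travel [-0.003  0.777 -0.012]
```

View pics/w13.png

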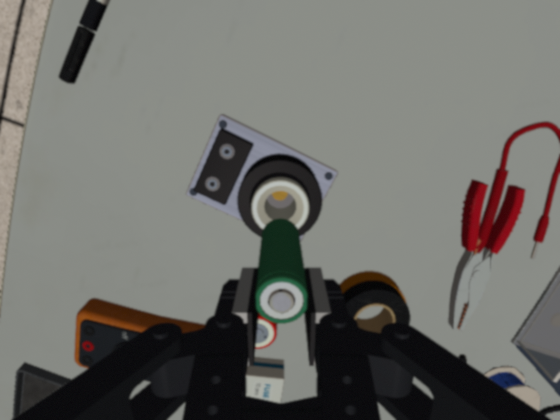

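The slim cell lines up with the sleeve's mouth at (280,205), much as in the view when it was pulled out. Lowering.

```bash

python3 -m crank '[{"travel":[0,0.2,-0.013],"rot":[0,0,0],"claw":-1},{"travel":[0,0.4,-0.013],"rot":[0,0,0],"claw":-1},{"travel":[0,0.46,-0.013],"rot":[0,0,0],"claw":-1},{"travel":[0,0.52,-0.013],"rot":[0,0,0],"claw":-1},{"travel":[0,0.58,-0.013],"rot":[0,0,0],"claw":-1},{"travel":[0,0.64,-0.013],"rot":[0,0,0],"claw":-1},{"travel":[0,0.7,-0.013],"rot":[0,0,0],"claw":-1},{"travel":[0,0.74,-0.013],"rot":[0,0,0],"claw":-1},{"travel":[0,0.77,-0.013],"rot":[0,0,0],"claw":-1},{"travel":[0,0.77,-0.013],"rot":[0,0,0],"claw":-1}]'
```

```text
time: 28.8
ee_pos: [0.5173, -0.2811, 0.1324]
tcp_rot: [-89.7, -0.2, 21.2]
wrist_force: [0.1, -0.1, -1.1]
opening: 0.0198
```

Down at TCP z 0.132 with no contact, so the cell's foot is about 1 mm above the floor. Release, rise, and on to the thick cell.

```bash

python3 -m crank '[{"travel":[0,0,0],"rot":[0,0,0],"claw":0.1},{"travel":[0,0,0],"rot":[0,0,0],"claw":0.1},{"travel":[0,0,0],"rot":[0,0,0],"claw":0.1},{"travel":[0,0,0],"rot":[0,0,0],"claw":0.1},{"travel":[0,-0.1,0],"rot":[0,0,0],"claw":0.1},{"travel":[0,-0.3,0],"rot":[0,0,0],"claw":0.1},{"travel":[0,-0.6,0],"rot":[0,0,0],"claw":0.1},{"travel":[0,-0.75,0],"rot":[0,0,0],"claw":0.1},{"travel":[0,-0.75,0],"rot":[0,0,0],"claw":0.1}]'
python3 - <<'E'
from h import *
s=cam('side','s14.png'); cv2.imwrite('pics/c14.png',cv2.resize(s[150:250,290:400],(660,600))); go([.5318,.2482,.245])
E
```

```text
time: 29.7
ee_pos: [0.518, -0.2822, 0.2505]
tcp_rot: [-90.1, -0.5, 21.2]
wrist_force: [-0.3, -0.2, 0.4]
opening: 0.0467
travel [1.368 0.033 3.26 ]
```

View pics/c14.png

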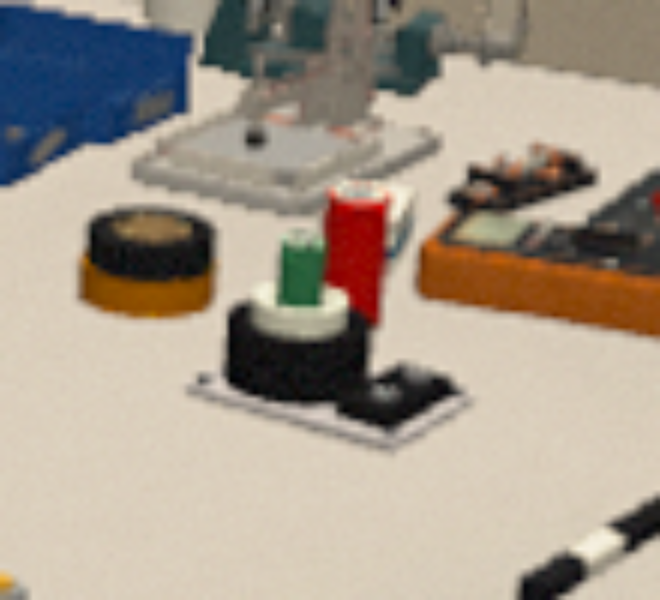

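The slim cell stands in the sleeve in the jack holder. Now the thick cell.

```bash

for i in 1 2 3; do python3 -m crank '[{"travel":[0.342,0,0.815],"rot":[0,0,0],"claw":0.4},{"travel":[0.342,0,0.815],"rot":[0,0,0],"claw":0.4},{"travel":[0.342,0,0.815],"rot":[0,0,0],"claw":0.4},{"travel":[0.342,0,0.815],"rot":[0,0,0],"claw":0.4}]' | sed -n 2p; done
python3 -m crank '[{"travel":[0.342,0,0.815],"rot":[0,0,0.005],"claw":0.4},{"travel":[0.342,0,0.815],"rot":[0,0,0.005],"claw":0.4},{"travel":[0.342,0,0.815],"rot":[0,0,0.005],"claw":0.4},{"travel":[0.342,0,0.815],"rot":[0,0,0.005],"claw":0.4},{"travel":[0.342,0,0.815],"rot":[0,0,0.005],"claw":0.4},{"travel":[0.342,0,0.815],"rot":[0,0,0.005],"claw":0.4}]'
python3 - <<'E'
from h import *
go([.5316,.2482,.117])
E
```

```text
ee_pos: [0.5209, -0.1462, 0.248]
ee_pos: [0.5236, -0.0106, 0.2479]
ee_pos: [0.5261, 0.1244, 0.2477]
time: 31.55
ee_pos: [0.5285, 0.2554, 0.2482]
tcp_rot: [-89.8, 0.2, 21.8]
wrist_force: [0.4, -0.2, -0.1]
opening: 0.0598
travel [ 0.005  0.874 -0.055]
```

```bash

python3 -m crank '[{"travel":[0.005,0.3,-0.055],"rot":[0,0,0],"claw":0.4},{"travel":[0.005,0.6,-0.055],"rot":[0,0,0],"claw":0.4},{"travel":[0.005,0.87,-0.055],"rot":[0,0,0],"claw":0.4},{"travel":[0.005,0.87,-0.055],"rot":[0,0,0],"claw":0.4},{"travel":[0.005,0.87,-0.055],"rot":[0,0,0],"claw":0.4}]'
python3 -m crank '[{"travel":[0,0,0],"rot":[0,0,0],"claw":-1},{"travel":[0,0,0],"rot":[0,0,0],"claw":-1},{"travel":[0,0,0],"rot":[0,0,0],"claw":-1},{"travel":[0,0,0],"rot":[0,0,0],"claw":-1},{"travel":[0,0,0],"rot":[0,0,0],"claw":-1},{"travel":[0,0,0],"rot":[0,0,0],"claw":-1}]' 50
python3 -m crank '[{"travel":[0,-0.1,0],"rot":[0,0,0],"claw":-1},{"travel":[0,-0.3,0],"rot":[0,0,0],"claw":-1},{"travel":[0,-0.55,0],"rot":[0,0,0],"claw":-1},{"travel":[0,-0.8,0],"rot":[0,0,0],"claw":-1},{"travel":[0,-0.8,0],"rot":[0,0,0],"claw":-1},{"travel":[0,-0.8,0],"rot":[0,0,0],"claw":-1}]'
python3 - <<'E'
from h import *
go([.5462,.035,.24])
E
```

```text
time: 32.05
ee_pos: [0.5319, 0.2471, 0.1186]
tcp_rot: [-89.8, 0.3, 21.7]
wrist_force: [-0.4, 1.1, 0.4]
opening: 0.0594
time: 32.65
ee_pos: [0.5329, 0.2474, 0.1217]
tcp_rot: [-89.8, 0.0, 21.7]
wrist_force: [-1.1, -1.1, 7.1]
opening: 0.0305
time: 33.25
ee_pos: [0.5335, 0.2473, 0.2439]
tcp_rot: [-89.8, -0.2, 21.7]
wrist_force: [0.2, 0.4, -1.9]
opening: 0.0304
travel [-0.445  0.02  -1.346]
```

```bash

for i in 1 2; do python3 -m crank '[{"travel":[-0.222,0,-0.673],"rot":[0,0,0],"claw":-1},{"travel":[-0.222,0,-0.673],"rot":[0,0,0],"claw":-1},{"travel":[-0.222,0,-0.673],"rot":[0,0,0],"claw":-1},{"travel":[-0.222,0,-0.673],"rot":[0,0,0],"claw":-1},{"travel":[-0.222,0,-0.673],"rot":[0,0,0],"claw":-1},{"travel":[-0.222,0,-0.673],"rot":[0,0,0],"claw":-1}]'; done
python3 - <<'E'
from h import *
im=cam('wrist','w15.png'); go([.546,.035,.1235])
E
```

```text
time: 33.85
ee_pos: [0.5397, 0.1422, 0.243]
tcp_rot: [-89.8, -0.2, 21.8]
wrist_force: [0.8, 0.7, -2.4]
opening: 0.0305
time: 34.45
ee_pos: [0.5462, 0.0376, 0.2425]
tcp_rot: [-89.8, -0.2, 21.9]
wrist_force: [-0.5, -0.1, -1.9]
opening: 0.0305
travel [-0.01   0.793 -0.018]
```

View pics/w15.png

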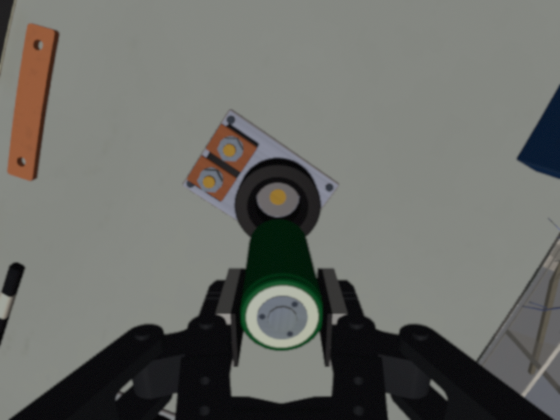

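The thick cell is in line with the free stud bore (spot at (278,197)). Lowering gently.

```bash

python3 -m crank '[{"travel":[-0.008,0.2,-0.018],"rot":[0,0,0],"claw":-1},{"travel":[-0.008,0.4,-0.018],"rot":[0,0,0],"claw":-1},{"travel":[-0.008,0.5,-0.018],"rot":[0,0,0],"claw":-1},{"travel":[-0.008,0.56,-0.018],"rot":[0,0,0],"claw":-1},{"travel":[-0.008,0.62,-0.018],"rot":[0,0,0],"claw":-1},{"travel":[-0.008,0.68,-0.018],"rot":[0,0,0],"claw":-1},{"travel":[-0.008,0.72,-0.018],"rot":[0,0,0],"claw":-1},{"travel":[-0.008,0.76,-0.018],"rot":[0,0,0],"claw":-1},{"travel":[-0.008,0.785,-0.018],"rot":[0,0,0],"claw":-1},{"travel":[-0.008,0.785,-0.018],"rot":[0,0,0],"claw":-1}]'
```

```text
time: 35.5
ee_pos: [0.5462, 0.0349, 0.1242]
tcp_rot: [-89.8, -0.1, 21.9]
wrist_force: [0.9, -3.3, -3.6]
opening: 0.0304
```

In the bore, 1.5 mm above its floor. Release, retreat and check.

```bash

python3 -m crank '[{"travel":[0,0,0],"rot":[0,0,0],"claw":0.4},{"travel":[0,0,0],"rot":[0,0,0],"claw":0.4},{"travel":[0,0,0],"rot":[0,0,0],"claw":0.4},{"travel":[0,0,0],"rot":[0,0,0],"claw":0.4},{"travel":[0,-0.1,0],"rot":[0,0,0],"claw":0.4},{"travel":[0,-0.3,0],"rot":[0,0,0],"claw":0.4},{"travel":[0,-0.6,0],"rot":[0,0,0],"claw":0.4},{"travel":[0,-1,0],"rot":[0,0,0],"claw":0.4},{"travel":[0,-1,0],"rot":[0,0,0],"claw":0.4},{"travel":[0,-1,0],"rot":[0,0,0],"claw":0.4}]'
python3 - <<'E'
from h import *
s=cam('side','s16.png'); cv2.imwrite('pics/c16.png',cv2.resize(s[160:340,140:380],(800,600),interpolation=cv2.INTER_CUBIC))
print('socket-rim/top pred px, cell top at .076:',proj('side',[[.546,.035,.076],[.546,.035,.036],[.517,-.281,.076],[.517,-.281,.048]]).round(1))
E
```

```text
time: 36.5
ee_pos: [0.5468, 0.0343, 0.2774]
tcp_rot: [-89.9, -0.4, 21.9]
wrist_force: [0.1, -0.6, -0.9]
opening: 0.0597
socket-rim/top pred px, cell top at .076: [[267.5 222.6]
 [267.3 238.6]
 [340.3 189. ]
 [339.6 198.5]]
```

View pics/c16.png

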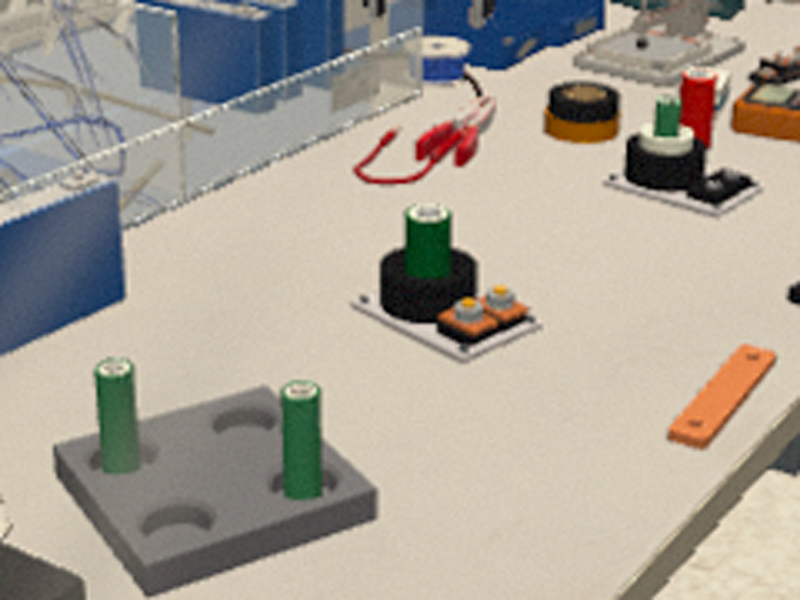

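The thick cell's top is at (268.4,223.3) against (267.5,222.6) predicted, and the slim cell's top at (340,190.3) against (340.3,189). Both are seated and upright, so I hand in.

```bash
python3 -c "
from workcell import bot
print(bot.job_done(), bot.get_obs()['time'])"
```

```text
the job is handed in; nothing more can be done
the job is handed in; nothing more can be done
```

The swap is done and handed in at about 37 s on the robot's clock. The thick cell stands in the stud holder, and the sleeve with the slim cell inside it stands in the jack holder. I parked both cells in the free tray pockets along the way.

**Final checks:** in the last side view both cells stand upright. Their tops are within about 1.5 px of where fully seated cells should appear. The sleeve went down to the same gripper height it had in the stud holder (0.115 m), with its collar on the socket. The two tray cells look untouched, the gripper is clear above, and no wrist force I read came near the limits.

**What disagreed:**
- The top and wrist cameras differed by up to 8 mm at the tray. I settled that from the held cell and the views close up.
- The sleeve met a side load of about 13 N on the way in, which went away after a shift of about 2 mm.
- The handing-in gave no verdict, so the result itself is not confirmed.
- I viewed 17 pictures, three more than the budget of 14.

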